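# Set the photometer's filter lever to the third click and start the reading

### The job

The orange filter lever on the photometer stands at its end stop. Push it with a fingertip along its slot, away from that stop, counting the clicks, and leave it resting in the third click without ever running past it; only then press the green start button all the way down and let it come up again. Pinch and pick up nothing, do not press the red stop button, and leave the button boxes and the glassware and other loose things standing where they are.

Things in the scene. Friction and masses are not known exactly. Their poses are not given: they have to be found in the camera images.
- photometer: White bench photometer, 220 x 240 mm in plan, fixed. Origin: centre of its underside, on the bench; z up. Flat deck 90 mm above the bench; a grey hood (45 mm above the deck, 200 mm in y) covers local x = 20 to 105 mm. The lever's slot runs along local y at local x = -50 mm, the side nearer the robot, with a coloured dot and a tick at each of six resting places.
- lever (a joint): Travel of the orange lever along the photometer's +y axis, m: 0 at the end stop (start). It clicks into a resting place every 16 mm: 0.016 first click, 0.032 second, 0.048 third, 0.064, 0.080 (far stop). The push rises to some 4 to 6 N half-way between places, then the lever snaps up to 8 mm ahead of the finger and the push drops to nothing: a click. Let go, it rests within 1 mm of a place.
- lever_mid (a point): Centre of the orange lever's finger piece, an upright block 12 mm thick along the slot, 26 mm wide across it, 28 mm tall; its top is 34.5 mm and its underside 6.5 mm above the deck. It moves with the lever; at the start it lies at local x = -50, y = -40, z = 110.5 mm of the photometer.
- start (a joint): Travel of the green start button, m: 0 up, 0.006 fully down. A spring pushes it back up; it begins to move at 1.5 N and is fully down at 5 N.
- start_top (a point): Centre of the top of the green start button (36 mm across), 52 mm above the bench when up; it is pressed straight down.
- start_box: Loose grey box under the green button, 80 x 80 x 30 mm, 0.6 kg; origin at the centre of its underside, z up. Either this one or the red one stands left of the photometer, the other right.
- stop (a joint): Travel of the red stop button, m: 0 up, 0.006 fully down. Leave alone.
- stop_box: Loose grey box under the red button, the same as the green one; origin at the centre of its underside.
- cuvette: Glass cuvette with white cap, 12.5 x 12.5 x 45 mm, standing loose on the photometer's deck beyond the far end of the slot. Origin: centre of its underside.
- beaker: Glass beaker, 72 mm across, 85 mm tall. Origin: centre of its underside.
- flask: Amber conical flask, 72 mm across, 108 mm tall. Origin: centre of its underside.
- jar: White jar with red lid, 48 mm across, 48 mm tall. Origin: centre of its underside.
- tape: Blue tape roll lying flat, 90 mm across, 24 mm tall. Origin: centre of its underside.
- vial: Small amber vial with black cap, 24 mm across, 50 mm tall. Origin: centre of its underside.
Mind the look-alikes: they are no part of the job. What is shaped like the start_box but blue or yellow is not meant.

How it is judged:
By the outcome, as a careful person would: the job done as asked, in the order asked, and still so for the second after the job is handed in, with the robot touching nothing.
It also fails if it takes over 59 s, if anything falls off the work surface, if the arm or the gripper's body presses on something with over 40 N, if the wrist force passes 120 N, or if a joint passes its speed limit or range.

### The arm

A 7-joint arm with a two-finger parallel gripper is mounted at the origin on the work surface. World frame = base frame: x ahead of the robot, y to its left, z up, the work surface at z = 0. Lengths are in m, angles in rad, forces in N, time in s.
With the tool pointing down it reaches from about 0.35 to 0.9 m from the base axis. Payload 8.1 kg.
Tool frame: the origin (TCP) lies at the very end of the fingers, on their centre line; the grasp point (between the pads) lies 19 mm behind it (arm.grip_depth is the distance from the TCP to the grasp point, in m); x points along the fingers, z is the direction in which the jaws open and shut, and the axes are right-handed (so a half turn about x gives the same grasp; the last joint's range is limited). The gripper opens to 92 mm and grips with 3 to 60 N. Pads are 19 mm wide; open, the fingers measure 130 mm over their backs; the gripper's body (75 mm by 190 mm) begins 47 mm behind the grasp point.
Start: joints at [1.02, 0.434, 0.025, 1.573, -0.012, 1.134, -0.075], TCP at [0.271, -0.563, 0.227] pointing down, gripper open.
Joint ranges: [-2.62, 2.62], [-0.44, 2.09], [-1.27, 1.32], [0.08, 2.57], [-1.32, 4.46], [0.12, 2], [-2.74, 2.74]. Speed limits (rad/s): [2.22, 2.22, 3.01, 3.01, 3.14, 3.14, 3.14].

### API

Orientations are given as a rotation vector (axis times angle).
In Python, from cell import status, cams, arm gives the robot as it stands. The module is installed in compiled form; this text tells all that it offers.
- The arm moves only by the tool step_arm, never from a script. Its argument "rows" is a list of rows, each a list of 7 numbers: the gripper command: -1 is fully open, 1 is shut, values between are in proportion, then the shift along the tool's x, y, z as a fraction of full scale, then the turn, a rotation vector about the tool's x, y, z as a fraction of full scale. In form: [[grip, x, y, z, rx, ry, rz], ...]. A call has 1 to 12 rows; each row is the pose to reach, as a shift and turn from the pose commanded when the call began, along the tool's axes at that moment; what a row does not reach only later rows make up. Full scale, the value 1, is 80 cm for a shift and 60 degrees for a turn. A row lasts 1/12 s, in which the tool goes at most 41.7 mm and 7.16 degrees, less where a joint would pass 70% of its speed; a pose out of reach is approached as far as the arm can. A call with a number of a shift or a turn outside -1 to 1 is refused whole. A call with a gripper value outside its range is refused whole. The fingers move at their own pace and stop on an object; "newtons" is the grip in N (left out, the last holds). Time passes only in rows, so rows that repeat a pose let the fingers close. It gives the time, the measured TCP pose, the force and the opening at its end, in the units of the state.
- status.observe(): the state, without advancing time (a new reading comes with each control period).
- cams.get_image(name): name is "side" or "top"; returns a dict with "pixels" (400x640x3 uint8, red, green, blue), "range_z" (400x640 float32, m along the optical axis (not along the pixel's ray), 0 where there is no reading), "camera_matrix" (3x3 intrinsics, pixels), "distortion" ([k1, k2, p1, p2, k3] as OpenCV has them; the pictures are not rectified), "eye" and "attitude" of the camera in the world. Camera axes: x right, y down, z forward; pixel columns grow to the right and rows downward; lengths in m; the calibration is good to about 2 mm. A picture is of the moment at which its call begins.
- arm.sign_off(): hands the job in, once; it reports no verdict.
The state is a dict: "clock": time; "joints": joint angles; "dq": joint speeds; "joint_efforts": joint torques, N m; "position": TCP position; "ee_rot": TCP orientation; "force": force on the tool from outside, world axes, zero at the start; "ft_torque": the same for the moment, N m; "width": opening from 0.0 (shut) to 1.0 (fully open).
Only numpy, scipy, OpenCV 4.12 (cv2) and the standard library are available. Lean on these libraries where they do the work, as an engineer would, in place of code of your own. Each camera call takes 0.05 s, during which the arm holds its last target.

## Working session

There is one attempt and no reset: what is moved stays moved. The work goes in short steps, Python scripts to look and compute and a tool call to move; the robot and the scene stay as the last step left them, time stands still between calls to the robot, and variables do not carry over. Pictures are saved under pics/ and viewed, and the job is handed in when it is done.

Besides the shell and the picture viewer there is one more tool, called after ">>>" as name(argument=value, ...) on one line, values as JSON. step_arm: Moves the arm, as the interface text tells. Its arguments: {"type":"object","properties":{"rows":{"type":"array","items":{"type":"array","items":{"type":"number"}}},"newtons":{"type":"number"}},"required":["rows"]}

```bash
mkdir -p pics; python3 - <<'E'
from cell import status,cams,arm
import cv2,numpy as np
s=status.observe()
for k,v in s.items(): print(k,np.round(v,4))
for n in("side","top"):
    d=cams.get_image(n); np.savez(f"pics/{n}0.npz",**d)
    cv2.imwrite(f"pics/{n}0.png",d["pixels"][:,:,::-1])
    print(n,d["camera_matrix"],d["distortion"],d["eye"],d["attitude"])
E
```

```text
clock 0.0
joints [ 1.0204  0.4352  0.025   1.5741 -0.0116  1.134  -0.0751]
dq [ 0.      0.0007 -0.0003  0.0003 -0.0003 -0.0014  0.0003]
joint_efforts [ 1.00000e-03 -6.67848e+01  9.86100e-01 -3.14471e+01 -6.04000e-02
  4.28000e-02  3.00000e-04]
position [ 0.2703 -0.5629  0.226 ]
ee_rot [ 0.8742  1.3898 -0.873 ]
force [-0.1458 -0.5397  0.7798]
ft_torque [ 0.0112 -0.0153  0.012 ]
width 0.9989
side [[413.49105697   0.         315.24044025]
 [  0.         413.49105697 200.28931235]
 [  0.           0.           1.        ]] [0.03783733 0.         0.         0.         0.        ] [0.03762661 0.74853652 0.76579048] [-0.80815062  2.49046463 -1.15874903]
top [[501.11812656   0.         330.3924987 ]
 [  0.         501.11812656 198.88097138]
 [  0.           0.           1.        ]] [-0.13224394  0.          0.          0.          0.        ] [0.40617    0.0633987  1.68789395] [-2.20623984  2.15925082 -0.06746213]
```

View pics/top0.png

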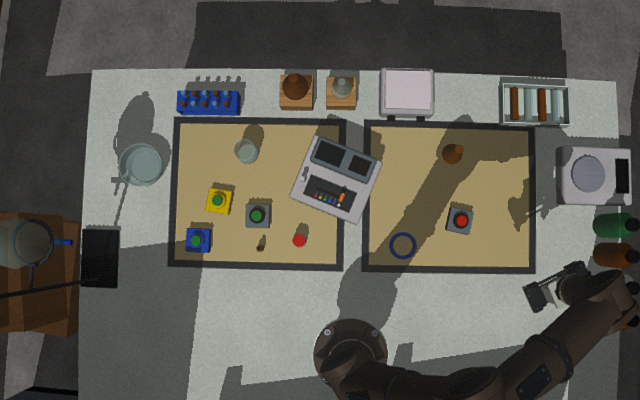

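View pics/side0.png

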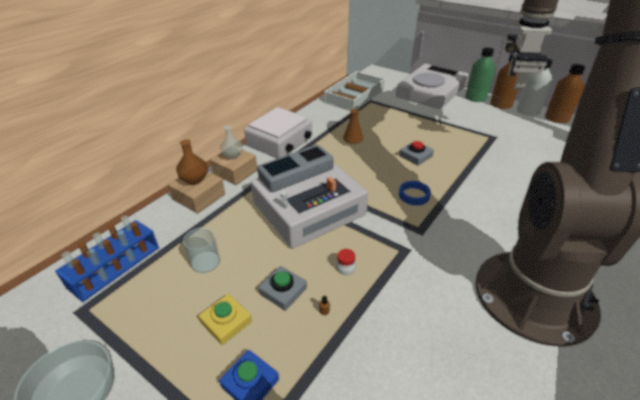

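Top view: there are three green-button boxes, a grey one at (258,215), a yellow one at (219,200) and a blue one at (198,239). The grey one fits the description. The red stop is at (460,220), the photometer is around (335,180), and the orange lever is near (341,195). Next I'll enlarge and measure.

```bash
cat > h.py <<'E'
import numpy as np,cv2
from scipy.spatial.transform import Rotation as R
def load(p): return dict(np.load(p))
def ray(d,uv):
    uv=np.array(uv,float).reshape(-1,1,2)
    n=cv2.undistortPoints(uv,d["camera_matrix"],d["distortion"]).reshape(-1,2)
    return np.c_[n,np.ones(len(n))]@R.from_rotvec(d["attitude"]).as_matrix().T   # scaled so optical z =1
def plane(d,uv,z):
    r=ray(d,uv); return d["eye"]+r*((z-d["eye"][2])/r[:,2])[:,None]
def depth(d,uv):
    uv=np.array(uv).reshape(-1,2); zz=d["range_z"][uv[:,1].astype(int),uv[:,0].astype(int)]
    return d["eye"]+ray(d,uv)*zz[:,None]
def tri(d1,u1,d2,u2):
    a=ray(d1,u1)[0];b=ray(d2,u2)[0]
    A=np.c_[a,-b];t=np.linalg.lstsq(A,d2["eye"]-d1["eye"],rcond=None)[0]
    p=d1["eye"]+a*t[0];q=d2["eye"]+b*t[1]; return (p+q)/2,np.linalg.norm(p-q)
def project(d,P):
    Rm=R.from_rotvec(d["attitude"]).as_matrix().T
    return cv2.projectPoints(np.array(P,float).reshape(-1,1,3),cv2.Rodrigues(Rm)[0],-Rm@d["eye"],d["camera_matrix"],d["distortion"])[0].reshape(-1,2)
def hsv(d): return cv2.cvtColor(d["pixels"],cv2.COLOR_RGB2HSV)
def blobs(m,minA=8):
    n,l,s,c=cv2.connectedComponentsWithStats(m.astype(np.uint8))
    return [(np.round(c[i],2),s[i]) for i in range(1,n) if s[i][4]>=minA]
E
python3 - <<'E'
from h import *
for n in("top","side"):
    d=load(f"pics/{n}0.npz");H=hsv(d)
    for nm,lo,hi in(("green",50,80),("orange",6,16),("red",0,4)):
        m=(H[...,0]>=lo)&(H[...,0]<=hi)&(H[...,1]>(150 if nm!="orange" else 190))&(H[...,2]>(60 if nm=="green" else 140))
        for c,s in blobs(m): print(n,nm,c,s,np.round(depth(d,c),4))
    print(n,"corner bench pt",np.round(depth(d,[[240,225]] if n=="top" else [[200,290]]),4))
d=load("pics/top0.npz");a=d["pixels"][120:250,180:390,::-1]
cv2.imwrite("pics/c1.png",cv2.resize(a,None,fx=3.8,fy=3.8,interpolation=cv2.INTER_CUBIC))
d=load("pics/side0.npz");a=d["pixels"][140:310,190:390,::-1]
cv2.imwrite("pics/c2.png",cv2.resize(a,None,fx=3.5,fy=3.5,interpolation=cv2.INTER_CUBIC))
E
```

```text
top green [216.44 200.09] [212 196  10   9  64] [[0.507  0.4521 0.0524]]
top green [255.78 215.36] [251 211  10   9  67] [[0.4597 0.3199 0.0509]]
top green [625.5  233.58] [621 231  10   6  26] [[ 0.4208 -0.8832  0.1372]]
top green [195.15 240.09] [191 236   9  10  74] [[0.3734 0.5189 0.0521]]
top orange [341.87 196.67] [340 194   5   8  15] [[0.5222 0.0399 0.1175]]
top red [461.42 220.46] [457 216  10  10  72] [[ 0.4572 -0.357   0.0479]]
top red [298.5  240.02] [293 234  12  13 123] [[0.3823 0.1778 0.0457]]
top corner bench pt [[ 0.4275  0.3814 -0.004 ]]
side red [417.82 143.87] [413 142  10   5  38] [[ 0.4543 -0.3527  0.0506]]
side red [346.3 255.8] [338 249  17  15 178] [[0.3797 0.1793 0.0443]]
side corner bench pt [[ 0.6175  0.4276 -0.0011]]
```

View pics/c1.png

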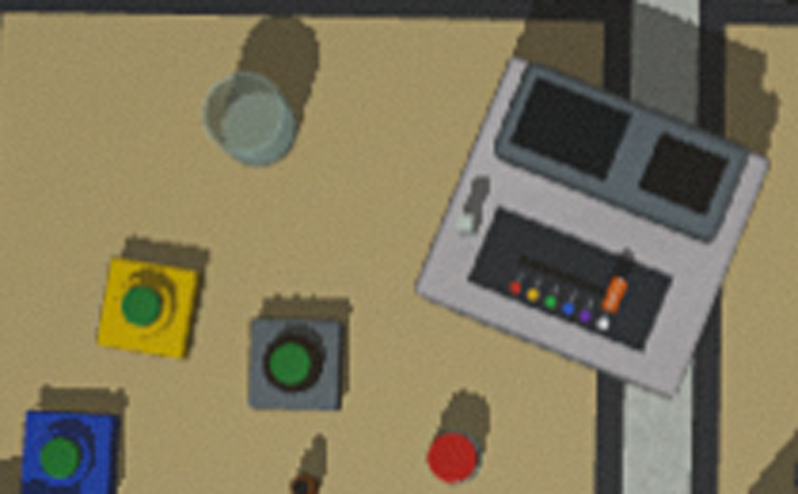

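View pics/c2.png

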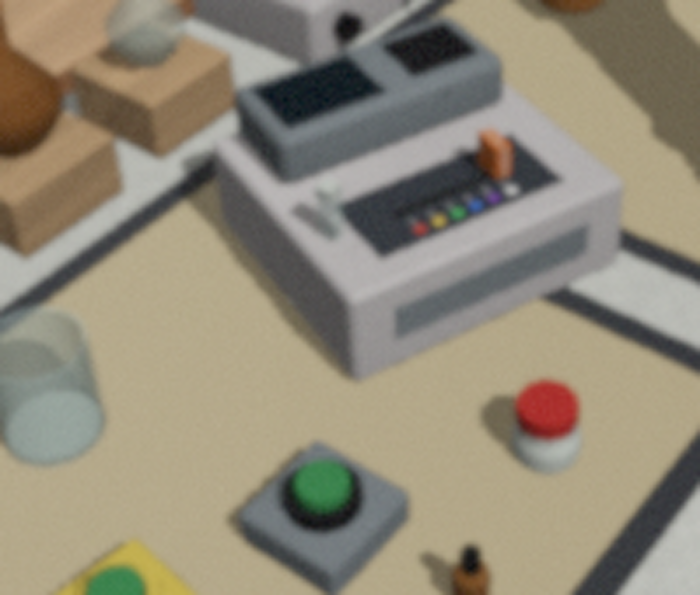

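The crop confirms it. The grey box with the green button is at crop 1 (291,363), and the yellow and blue boxes are look-alikes. The lever stands at the white dot, and the slot runs left and slightly up to the red dot. The cuvette is at crop 1 (468,222). Next I'll measure the photometer pose, lever, dots and start button.

```bash
python3 - <<'E'
from h import *
T=load("pics/top0.npz");S=load("pics/side0.npz")
# photometer outline from depth: points 0.06<z<0.15 in region
for n,d in(("top",T),("side",S)):
    v,u=np.mgrid[0:400,0:640];uv=np.c_[u.ravel(),v.ravel()]
    P=depth(d,uv);z=P[:,2]
    ok=(z>0.078)&(z<0.15)&(P[:,0]>.36)&(P[:,0]<.75)&(abs(P[:,1]-.05)<.2)
    m=np.zeros(400*640,np.uint8);m[ok]=1;m=cv2.morphologyEx(m.reshape(400,640),cv2.MORPH_OPEN,np.ones((3,3)))
    nn,l,s,c=cv2.connectedComponentsWithStats(m);k=1+np.argmax(s[1:,4])
    Q=P[l.ravel()==k]; r=cv2.minAreaRect(Q[:,:2].astype(np.float32)); print(n,len(Q),r, "deck z med",np.median(Q[(Q[:,2]<.1),2]),"hood z",np.percentile(Q[:,2],95))
# colour blobs on the panel
H={}
for n,d,box in(("top",T,(300,180,360,225)),("side",S,(290,170,365,225))):
    x0,y0,x1,y1=box;h=hsv(d)[y0:y1,x0:x1]
    for nm,lo,hi,sm,vm in(("red",0,4,140,110),("red2",172,180,140,110),("orange",5,17,150,110),("yellow",20,32,120,100),("green",45,80,100,70),("blue",100,122,120,110),("violet",123,160,70,80)):
        m=(h[...,0]>=lo)&(h[...,0]<=hi)&(h[...,1]>sm)&(h[...,2]>vm)
        for c,s in blobs(m,2): 
            c=c+[x0,y0]; print(n,nm,c,s[2:],np.round(plane(d,c,.09),4), np.round(depth(d,c),4))
# green button two-view
d=S;h=hsv(d); m=(h[...,0]>=45)&(h[...,0]<=85)&(h[...,1]>120)&(h[...,2]>40)
for c,s in blobs(m): print("side green",c,s,np.round(plane(d,c,.052),4),np.round(depth(d,c),4))
d=T
for c in((255.78,215.36),(461.42,220.46)): print("top btn",plane(T,c,.052))
s=0
from cell import status
st=status.observe();print(R.from_rotvec(st["ee_rot"]).as_matrix().round(3))
E
```

```text
top 5040 ((0.5828726887702942, 0.061259299516677856), (0.2404346913099289, 0.21920473873615265), 69.00343322753906) deck z med 0.08890836021798765 hood z 0.13847535314081819
side 5611 ((0.5781838893890381, 0.064311183989048), (0.24067777395248413, 0.22205741703510284), 68.23717498779297) deck z med 0.08916714427291561 hood z 0.1363544911270771
top red [315.17 195.17] [3 3 6] [[0.5272 0.125  0.09  ]] [[0.5271 0.1249 0.0916]]
top orange [341.4 196.9] [ 6  9 30] [[0.5235 0.041  0.09  ]] [[0.5215 0.0414 0.1174]]
top yellow [319.88 197.12] [3 3 8] [[0.5213 0.1098 0.09  ]] [[0.5215 0.1098 0.0876]]
top green [324. 199.] [3 3 9] [[0.5156 0.0965 0.09  ]] [[0.5154 0.0964 0.0918]]
top blue [329.   200.71] [3 3 7] [[0.5104 0.0804 0.09  ]] [[0.5106 0.0804 0.087 ]]
top violet [333.64 202.55] [ 4  4 11] [[0.5049 0.0654 0.09  ]] [[0.5048 0.0654 0.0911]]
side orange [330.9 184.5] [ 5 10 20] [[0.5313 0.0243 0.09  ]] [[0.5156 0.0474 0.1115]]
side yellow [315.2 202.6] [3 2 5] [[0.521 0.109 0.09 ]] [[0.5214 0.1085 0.0895]]
side green [320.75 200.38] [4 3 8] [[0.5147 0.0938 0.09  ]] [[0.5148 0.0936 0.0899]]
side blue [325.67 198.22] [4 3 9] [[0.5094 0.0794 0.09  ]] [[0.5099 0.0787 0.0893]]
side violet [330.79 196.07] [ 5  5 14] [[0.5037 0.0647 0.09  ]] [[0.5032 0.0654 0.0907]]
side green [281.66 279.04] [273 273  18  14 189] [[0.454  0.3253 0.052 ]] [[0.4546 0.3247 0.0509]]
side green [222.51 309.32] [216 303  14  14 143] [[0.5021 0.4562 0.052 ]] [[0.501  0.4569 0.0537]]
side green [247.05 370.84] [238 362  19  19 292] [[0.3698 0.5222 0.052 ]] [[0.3712 0.5213 0.0491]]
top btn [[0.45965598 0.3197082  0.052     ]]
top btn [[ 0.45707465 -0.35595275  0.052     ]]
[[-0.001  0.901  0.433]
 [ 0.001  0.433 -0.901]
 [-1.    -0.    -0.001]]
```

>>> step_arm(rows=[[1,0,0.2,-0.18,-0.25,0,0],[1,0,0.4,-0.36,-0.5,0,0],[1,0,0.584,-0.524,-0.722,0,0],[1,0,0.584,-0.524,-0.722,0,0],[1,0,0.584,-0.524,-0.722,0,0],[1,0,0.584,-0.524,-0.722,0,0],[1,0,0.584,-0.524,-0.722,0,0],[1,0,0.584,-0.524,-0.722,0,0],[1,0,0.584,-0.524,-0.722,0,0],[1,0,0.584,-0.524,-0.722,0,0],[1,0,0.584,-0.524,-0.722,0,0],[1,0,0.584,-0.524,-0.722,0,0]], newtons=10)

```text
clock: 1.1
position: [0.4616, -0.0994, 0.2267]
ee_rot: [0.288, 1.551, -0.288]
force: [1.2, -1.9, 0.2]
width: 0.181
```

>>> step_arm(rows=[[1,0,0,0,0,0,0],[1,0,0,0,0,0,0],[1,0,0,0,0,0,0]])

```text
clock: 1.35
position: [0.4611, -0.1017, 0.2264]
ee_rot: [0.287, 1.552, -0.288]
force: [-0.6, -0.8, -0.3]
width: 0.007
```

```bash
cat >> h.py <<'E'
C=np.array([0.5805,0.063]);TH=np.radians(69.0)
LY=np.array([np.cos(TH),np.sin(TH)]);LX=np.array([np.sin(TH),-np.cos(TH)])
def toW(lx,ly): return C+LX*lx+LY*ly
def toL(p): q=np.array(p)[:2]-C; return np.array([q@LX,q@LY])
def plan(tgt,zdir=None):
    from cell import status
    s=status.observe();M=R.from_rotvec(s["ee_rot"]).as_matrix();p=s["position"]
    print("pos",np.round(p,4),"local",toL(p).round(4),"F",np.round(s["force"],2),"w",round(s["width"],3),"t",s["clock"])
    print("frac xyz",np.round(M.T@(np.array(tgt)-p)/.8,4))
    if zdir is not None:
        z=np.array([*zdir,0.]);z/=np.linalg.norm(z);x=np.array([0,0,-1.]);W=np.c_[x,np.cross(z,x),z]
        print("turn",np.round(np.degrees(R.from_matrix(M.T@W).as_rotvec())/60,4))
E
python3 - <<'E'
from h import *
print(toW(-.05,-.04),toW(-.05,-.0675))
plan([*toW(-.05,-.0675),.226],LX)
E
```

```text
[0.51948626 0.04357518] [0.50963114 0.01790172]
pos [ 0.4611 -0.1017  0.2264] local [-0.0525 -0.1966] F [-0.57 -0.82 -0.31] w 0.007 t 1.35
frac xyz [0.0004 0.1613 0.0031]
turn [-0.0001 -0.0007  0.0006]
```

>>> step_arm(rows=[[1,0,0.05,0.003,0,0,0],[1,0,0.1,0.003,0,0,0],[1,0,0.14,0.003,0,0,0],[1,0,0.161,0.003,0,0,0],[1,0,0.161,0.003,0,0,0],[1,0,0.161,0.003,0,0,0]])

```text
clock: 1.85
position: [0.5098, 0.0169, 0.2263]
ee_rot: [0.288, 1.552, -0.289]
force: [-0.6, -0.1, -0.2]
width: 0.005
```

```bash
python3 - <<'E'
from h import *
from cell import cams
plan([*toW(-.05,-.0675),.103],LX)
ims=[]
for n in("top","side"):
    d=cams.get_image(n);np.savez(f"pics/{n}1.npz",**d)
    a=d["pixels"][:,:,::-1]; a=a[130:250,270:410] if n=="top" else a[110:260,240:400]
    ims.append(cv2.resize(a,(400,int(400*a.shape[0]/a.shape[1])),interpolation=cv2.INTER_CUBIC))
h=max(i.shape[0] for i in ims)
cv2.imwrite("pics/s1.png",np.hstack([cv2.copyMakeBorder(i,0,h-i.shape[0],0,0,0) for i in ims]))
E
```

```text
pos [0.5098 0.0169 0.2263] local [-0.0495 -0.0683] F [-0.56 -0.13 -0.24] w 0.005 t 1.85
frac xyz [ 0.1542  0.0012 -0.0006]
turn [-0.0011 -0.0005  0.0008]
```

View pics/s1.png

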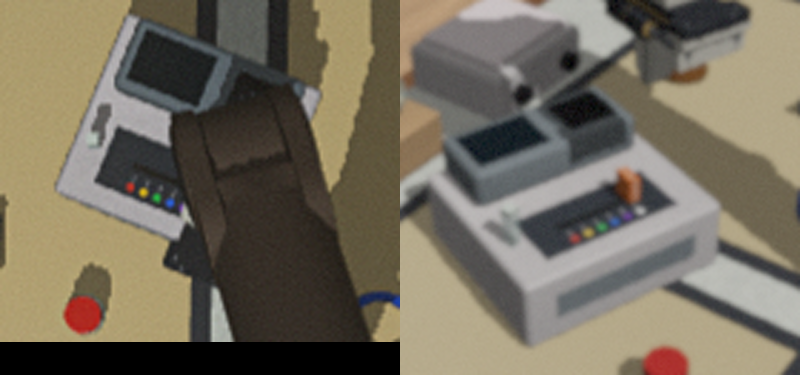

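The left panel shows the arm over the lever's right side. The right panel shows the shut fingers at about (690,60), above and behind the lever at (628,185). Next I descend beside the lever.

>>> step_arm(rows=[[1,0.04,0,0,0,0,0],[1,0.08,0,0,0,0,0],[1,0.11,0,0,0,0,0],[1,0.13,0,0,0,0,0],[1,0.145,0,0,0,0,0],[1,0.153,0,0,0,0,0],[1,0.153,0,0,0,0,0],[1,0.153,0,0,0,0,0]])

```text
clock: 2.62
position: [0.51, 0.017, 0.1046]
ee_rot: [0.289, 1.551, -0.29]
force: [0.6, -0.3, 0.4]
width: 0.009
```

```bash
python3 - <<'E'
from h import *
from cell import cams
plan([*toW(-.05,-.0675),.103],LX)
d=cams.get_image("side");np.savez(f"pics/side2.npz",**d)
a=d["pixels"][130:230,270:390,::-1]
cv2.imwrite("pics/s2.png",cv2.resize(a,None,fx=5,fy=5,interpolation=cv2.INTER_CUBIC))
E
```

```text
pos [0.51   0.017  0.1046] local [-0.0494 -0.0682] F [ 0.63 -0.3   0.4 ] w 0.009 t 2.6167
frac xyz [ 0.002   0.0009 -0.0008]
turn [-0.002   0.0001  0.0004]
```

View pics/s2.png

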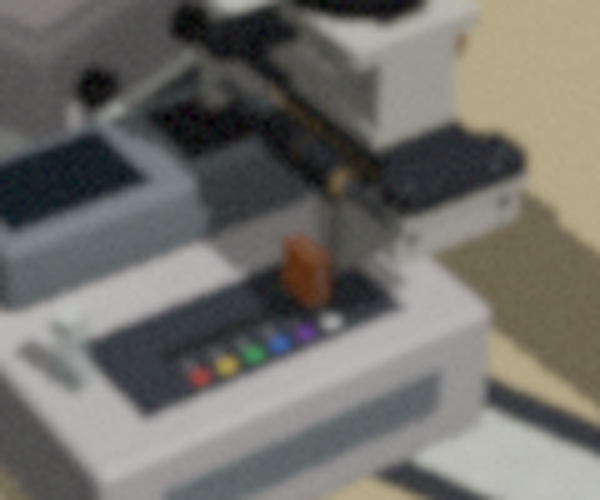

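The side view shows the shut fingers behind the lever at about (365,230), with a gap to the lever at (308,270). The lever is still at the white dot. I'll approach until contact, then push slowly.

>>> step_arm(rows=[[1,0,0.004,0,0,0,0],[1,0,0.008,0,0,0,0],[1,0,0.01,0,0,0,0],[1,0,0.01,0,0,0,0]])

```text
clock: 3.0
position: [0.5133, 0.0263, 0.1048]
ee_rot: [0.288, 1.551, -0.287]
force: [0.5, 0.2, -0.4]
width: 0.006
```

>>> step_arm(rows=[[1,0,0.002,0,0,0,0],[1,0,0.004,0,0,0,0],[1,0,0.004,0,0,0,0]])

```text
clock: 3.25
position: [0.5139, 0.0283, 0.1044]
ee_rot: [0.287, 1.552, -0.289]
force: [-0.6, -2.6, 1.6]
width: 0.006
```

>>> step_arm(rows=[[1,0,0.0015,0,0,0,0],[1,0,0.003,0,0,0,0],[1,0,0.003,0,0,0,0]])

```text
clock: 3.5
position: [0.5146, 0.0301, 0.1043]
ee_rot: [0.288, 1.552, -0.289]
force: [-1.8, -5.0, 3.6]
width: 0.007
```

>>> step_arm(rows=[[1,0,0.0015,0,0,0,0],[1,0,0.003,0,0,0,0],[1,0,0.003,0,0,0,0]])

```text
clock: 3.75
position: [0.5156, 0.0326, 0.1043]
ee_rot: [0.288, 1.552, -0.289]
force: [-1.7, -4.2, 2.5]
width: 0.006
```

>>> step_arm(rows=[[1,0,0.0015,0,0,0,0],[1,0,0.003,0,0,0,0],[1,0,0.003,0,0,0,0]])

```text
clock: 4.0
position: [0.5169, 0.0365, 0.1044]
ee_rot: [0.288, 1.551, -0.286]
force: [1.1, 0.0, 0.9]
width: 0.001
```

The push rose to about 5.3 N and then dropped to nothing, which is the first click. I'll check it by camera.

```bash
cat > look.py <<'E'
import sys
from h import *
from cell import cams,status
n=sys.argv[1]
s=status.observe();print("tcp",np.round(s["position"],4),"local",toL(s["position"]).round(4),"F",np.round(s["force"],2),"t",s["clock"])
d=cams.get_image("side");np.savez(f"pics/side{n}.npz",**d)
x0,y0,x1,y1=290,165,365,225;h=hsv(d)[y0:y1,x0:x1]
m=(h[...,0]>=5)&(h[...,0]<=17)&(h[...,1]>150)&(h[...,2]>90)
for c,q in blobs(m,6):
    c=c+[x0,y0];P=plane(d,c,.1105)[0];print("orange",c,q[4],"local@z.1105",toL(P).round(4))
d0=load("pics/side2.npz")
a=d["pixels"][150:220,285:365,::-1]
cv2.imwrite(f"pics/s{n}.png",cv2.resize(a,None,fx=6,fy=6,interpolation=cv2.INTER_CUBIC))
E
cp look.py /tmp/; python3 look.py 3; python3 - <<'E'
from h import *
d=load("pics/side2.npz");x0,y0,x1,y1=290,165,365,225;h=hsv(d)[y0:y1,x0:x1]
m=(h[...,0]>=5)&(h[...,0]<=17)&(h[...,1]>150)&(h[...,2]>90)
for c,q in blobs(m,6):
    c=c+[x0,y0];print("start orange",c,q[4],toL(plane(d,c,.1105)[0]).round(4))
E
```

```text
tcp [0.5169 0.0365 0.1044] local [-0.0498 -0.0476] F [1.12 0.02 0.87] t 4.0
orange [325.5  185.15] 26 local@z.1105 [-0.0485 -0.0254]
start orange [330.53 182.68] 19 [-0.047  -0.0422]
```

View pics/s3.png

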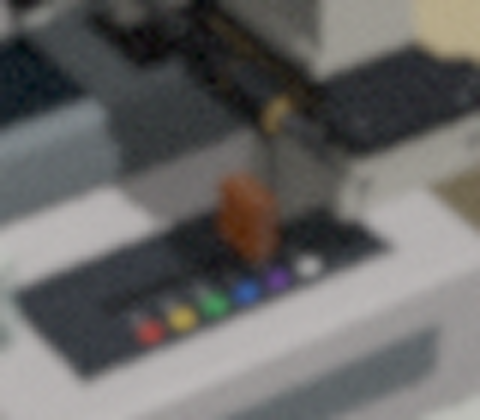

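The lever now stands at the violet dot, having moved about 16.8 mm. That is click 1. I continue the same way.

>>> step_arm(rows=[[1,0,0.003,0,0,0,0],[1,0,0.006,0,0,0,0],[1,0,0.009,0,0,0,0],[1,0,0.009,0,0,0,0]])

```text
clock: 4.38
position: [0.5193, 0.0425, 0.1043]
ee_rot: [0.288, 1.552, -0.287]
force: [-0.5, -2.4, 0.1]
width: 0.007
```

>>> step_arm(rows=[[1,0,0.0015,0,0,0,0],[1,0,0.003,0,0,0,0],[1,0,0.003,0,0,0,0]])

```text
clock: 4.63
position: [0.5198, 0.0438, 0.1043]
ee_rot: [0.288, 1.552, -0.289]
force: [-2.6, -3.6, 1.5]
width: 0.003
```

>>> step_arm(rows=[[1,0,0.0015,0,0,0,0],[1,0,0.003,0,0,0,0],[1,0,0.003,0,0,0,0]])

```text
clock: 4.88
position: [0.5205, 0.0458, 0.1042]
ee_rot: [0.288, 1.552, -0.289]
force: [-1.6, -4.7, 2.6]
width: 0.004
```

>>> step_arm(rows=[[1,0,0.0015,0,0,0,0],[1,0,0.003,0,0,0,0],[1,0,0.003,0,0,0,0]])

```text
clock: 5.13
position: [0.5217, 0.0487, 0.1043]
ee_rot: [0.288, 1.552, -0.288]
force: [0.1, -1.2, -0.5]
width: 0.009
```

```bash
python3 look.py 4
```

```text
tcp [0.5217 0.0487 0.1043] local [-0.0498 -0.0344] F [ 0.08 -1.22 -0.47] t 5.1333
orange [322.45 185.68] 22 local@z.1105 [-0.0459 -0.0176]
```

The force has dropped, but the lever still reads about half-way, at −17.6. I'll nudge a little further.

>>> step_arm(rows=[[1,0,0.001,0,0,0,0],[1,0,0.0015,0,0,0,0],[1,0,0.0015,0,0,0,0]])

```text
clock: 5.43
position: [0.5224, 0.0505, 0.1044]
ee_rot: [0.288, 1.551, -0.287]
force: [0.4, -0.5, 0.4]
width: 0.004
```

```bash
python3 look.py 5
```

```text
tcp [0.5224 0.0505 0.1044] local [-0.0497 -0.0324] F [ 0.38 -0.47  0.35] t 5.4333
orange [319.35 186.15] 20 local@z.1105 [-0.0432 -0.0099]
```

View pics/s5.png

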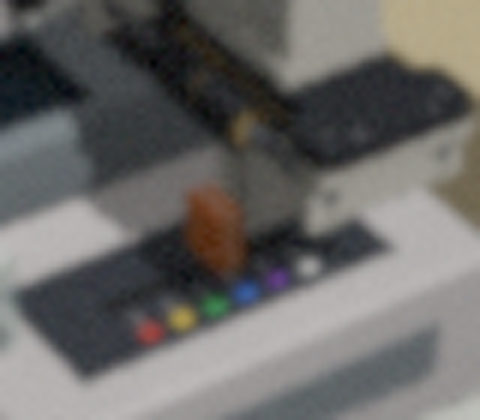

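That's click 2, with the lever at the blue dot. The third comes next, in finer steps.

>>> step_arm(rows=[[1,0,0.003,0,0,0,0],[1,0,0.006,0,0,0,0],[1,0,0.009,0,0,0,0],[1,0,0.009,0,0,0,0]])

```text
clock: 5.82
position: [0.5249, 0.0571, 0.1044]
ee_rot: [0.288, 1.551, -0.287]
force: [0.3, -0.4, 0.4]
width: 0.01
```

>>> step_arm(rows=[[1,0,0.0015,0,0,0,0],[1,0,0.003,0,0,0,0],[1,0,0.003,0,0,0,0]])

```text
clock: 6.07
position: [0.5254, 0.0584, 0.1043]
ee_rot: [0.288, 1.552, -0.289]
force: [-1.5, -3.6, 2.6]
width: 0.009
```

>>> step_arm(rows=[[1,0,0.0015,0,0,0,0],[1,0,0.003,0,0,0,0],[1,0,0.003,0,0,0,0]])

```text
clock: 6.32
position: [0.5262, 0.0604, 0.1043]
ee_rot: [0.288, 1.552, -0.289]
force: [-1.6, -5.3, 3.0]
width: 0.004
```

```bash
python3 look.py 6
```

```text
tcp [0.5262 0.0604 0.1043] local [-0.0498 -0.0219] F [-1.6  -5.32  3.  ] t 6.3167
orange [318.38 187.48] 21 local@z.1105 [-0.0464 -0.0048]
```

>>> step_arm(rows=[[1,0,0.001,0,0,0,0],[1,0,0.002,0,0,0,0],[1,0,0.002,0,0,0,0]])

```text
clock: 6.62
position: [0.5268, 0.0619, 0.1043]
ee_rot: [0.288, 1.552, -0.289]
force: [-2.7, -4.3, 2.4]
width: 0.007
```

>>> step_arm(rows=[[1,0,0.001,0,0,0,0],[1,0,0.0015,0,0,0,0],[1,0,0.0015,0,0,0,0]])

```text
clock: 6.87
position: [0.5277, 0.0643, 0.1043]
ee_rot: [0.288, 1.551, -0.287]
force: [-0.7, -0.0, -0.1]
width: 0.005
```

```bash
python3 look.py 7
```

```text
tcp [0.5277 0.0643 0.1043] local [-0.0497 -0.0177] F [-0.71 -0.03 -0.14] t 6.8667
orange [317.38 188.33] 24 local@z.1105 [-0.048  -0.0007]
```

>>> step_arm(rows=[[1,0,0,0,0,0,0]])

```text
clock: 7.0
position: [0.5278, 0.0645, 0.1044]
ee_rot: [0.288, 1.551, -0.287]
force: [-0.0, -0.1, -0.4]
width: 0.008
```

```bash
python3 look.py 8
```

```text
tcp [0.5278 0.0645 0.1044] local [-0.0497 -0.0175] F [-0.03 -0.05 -0.4 ] t 7.0
orange [313.67 188.33] 12 local@z.1105 [-0.0427  0.0072]
```

View pics/s8.png

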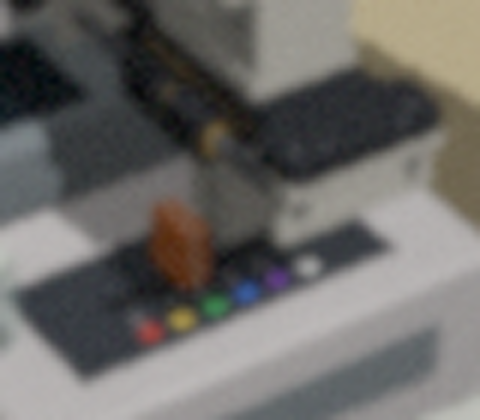

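That's click 3, with the lever at about y = +8 mm on the green dot. I'll back off, rise and re-check with both cameras.

>>> step_arm(rows=[[1,0,-0.01,0,0,0,0],[1,0,-0.02,0,0,0,0],[1,-0.03,-0.02,0,0,0,0],[1,-0.07,-0.02,0,0,0,0],[1,-0.11,-0.02,0,0,0,0],[1,-0.15,-0.02,0,0,0,0],[1,-0.15,-0.02,0,0,0,0]])

```text
clock: 7.63
position: [0.5244, 0.0487, 0.2303]
ee_rot: [0.29, 1.543, -0.286]
force: [0.9, 0.6, -0.3]
width: 0.007
```

```bash
python3 look.py 9; python3 - <<'E'
from h import *
from cell import cams
S=load("pics/side9.npz");T=cams.get_image("top");np.savez("pics/top9.npz",**T)
h=hsv(T)
v,u=np.mgrid[0:400,0:640];uv=np.c_[u.ravel(),v.ravel()]
for n,d in(("top",T),("side",S)):
    P=depth(d,uv)
    h=hsv(d).reshape(-1,3)
    near=(abs(P[:,0]-.458)<.06)&(abs(P[:,1]-.322)<.06)
    g=near&(h[:,0]>=45)&(h[:,0]<=85)&(h[:,1]>110)&(h[:,2]>40)&(P[:,2]>.047)
    Q=P[g]; (c,r)=cv2.minEnclosingCircle(Q[:,:2].astype(np.float32)); print(n,"btn mean",Q.mean(0).round(4),len(Q),"circ",np.round(c,4),round(r,4),"z",np.median(Q[:,2]).round(4))
    b=near&(P[:,2]>.022)&(P[:,2]<.034); print(n,"box",cv2.minAreaRect(P[b][:,:2].astype(np.float32)))
    m=g.reshape(400,640).astype(np.uint8); k=cv2.findContours(m,0,1)[0]; k=max(k,key=cv2.contourArea)
    print(n,"ellipse",cv2.fitEllipse(k)); print(n,"plane",plane(d,cv2.fitEllipse(k)[0],.052))
a=T["pixels"][140:260,180:390,::-1];cv2.imwrite("pics/t9.png",cv2.resize(a,None,fx=3.8,fy=3.8,interpolation=cv2.INTER_CUBIC))
E
```

```text
tcp [0.5244 0.0487 0.2303] local [-0.0472 -0.0334] F [ 0.87  0.64 -0.33] t 7.6333
orange [314.47 190.77] 30 local@z.1105 [-0.0523  0.0109]
top btn mean [0.4604 0.3194 0.0515] 75 circ [0.4608 0.3196] 0.0175 z 0.0512
top box ((0.46181949973106384, 0.3199167251586914), (0.08009624481201172, 0.08130514621734619), 1.075738787651062)
top ellipse ((255.765869140625, 215.17486572265625), (9.287261009216309, 10.09189510345459), 102.66227722167969)
top plane [[0.46026181 0.3197735  0.052     ]]
side btn mean [0.4567 0.3222 0.0509] 160 circ [0.4577 0.3211] 0.0176 z 0.051
side box ((0.4574977457523346, 0.32055115699768066), (0.08018999546766281, 0.0798182487487793), 89.42317199707031)
side ellipse ((281.6066589355469, 277.8968200683594), (11.765514373779297, 15.316459655761719), 80.4520263671875)
side plane [[0.45610531 0.32291807 0.052     ]]
```

View pics/t9.png

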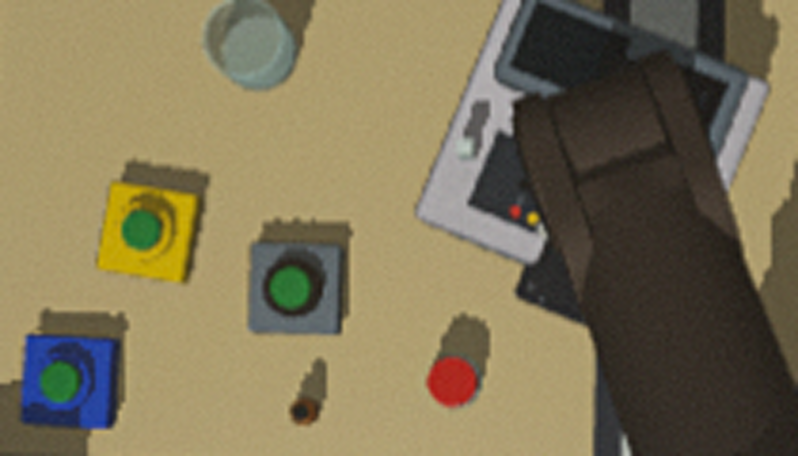

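View pics/s9.png

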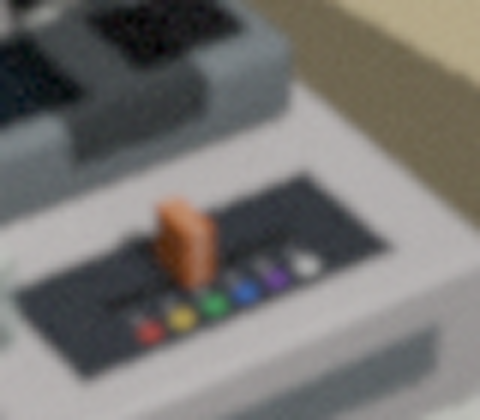

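Lever confirmed at green in the unobstructed view, at s9 (187,245). The button centre agrees across both views at about (0.459, 0.3205, 0.051). Moving above it.

```bash
python3 - <<'E'
from h import *
plan([.459,.3205,.2],LX)
E
```

```text
pos [0.5223 0.0479 0.2255] local [-0.049  -0.0349] F [-0.52 -0.42 -0.88] w 0.005 t 7.7333
frac xyz [ 0.0315  0.2894 -0.1964]
turn [-0.0014  0.0027 -0.0008]
```

>>> step_arm(rows=[[1,0,0.05,-0.034,0,0,0],[1,0,0.1,-0.068,0,0,0],[1,0,0.145,-0.1,0,0,0],[1,0,0.19,-0.13,0,0,0],[1,0.01,0.23,-0.158,0,0,0],[1,0.02,0.26,-0.178,0,0,0],[1,0.03,0.28,-0.19,0,0,0],[1,0.031,0.289,-0.196,0,0,0],[1,0.031,0.289,-0.196,0,0,0],[1,0.031,0.289,-0.196,0,0,0],[1,0.031,0.289,-0.196,0,0,0]])

```text
clock: 8.65
position: [0.4593, 0.3184, 0.1992]
ee_rot: [0.289, 1.551, -0.291]
force: [-0.3, 0.3, -0.0]
width: 0.003
```

```bash
python3 - <<'E'
from h import *
plan([.459,.3205,.06],LX)
from cell import cams
d=cams.get_image("side");np.savez("pics/side10.npz",**d)
cv2.imwrite("pics/s10.png",cv2.resize(d["pixels"][100:330,150:420,::-1],None,fx=2.5,fy=2.5))
E
```

```text
pos [0.4593 0.3184 0.1992] local [-0.2047  0.195 ] F [-0.33  0.28 -0.04] w 0.003 t 8.65
frac xyz [ 0.174   0.0025 -0.0013]
turn [-0.0029  0.0005  0.0015]
```

View pics/s10.png

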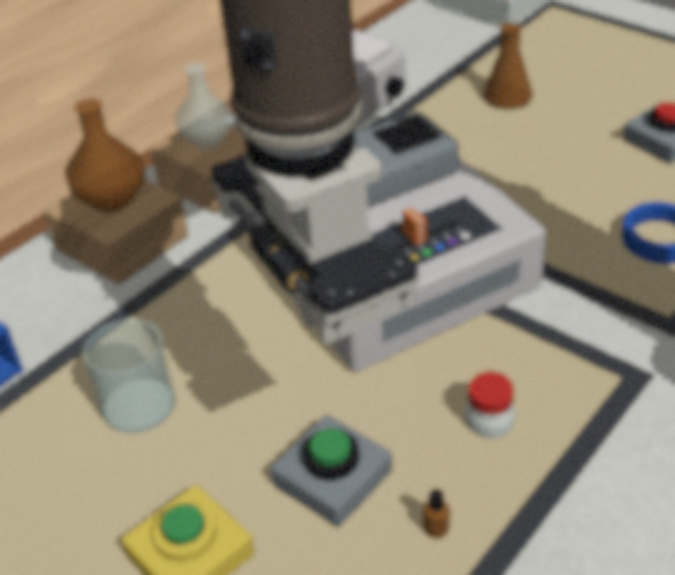

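The fingertips aren't obvious in this view, so I'll project the TCP into the image.

```bash
python3 - <<'E'
from h import *
d=load("pics/side10.npz")
uv=project(d,[[.4593,.3184,.1992],[.4593,.3184,.265],[.459,.3205,.052]]);print(uv,(uv-[150,100])*2.5)
P=depth(d,uv[:2]);print(P)
a=cv2.resize(d["pixels"][130:240,210:350,::-1],None,fx=5,fy=5,interpolation=cv2.INTER_CUBIC)
cv2.circle(a,tuple(((uv[0]-[210,130])*5).astype(int)),4,(0,0,255),-1)
cv2.imwrite("pics/s11.png",a)
E
```

```text
[[276.90972763 227.59908014]
 [274.32159573 202.25563195]
 [281.30528469 276.59659699]] [[317.27431907 318.99770034]
 [310.80398932 255.63907986]
 [328.26321173 441.49149248]]
[[0.44396178 0.33404606 0.21980952]
 [0.41974862 0.35874519 0.31197226]]
```

View pics/s11.png

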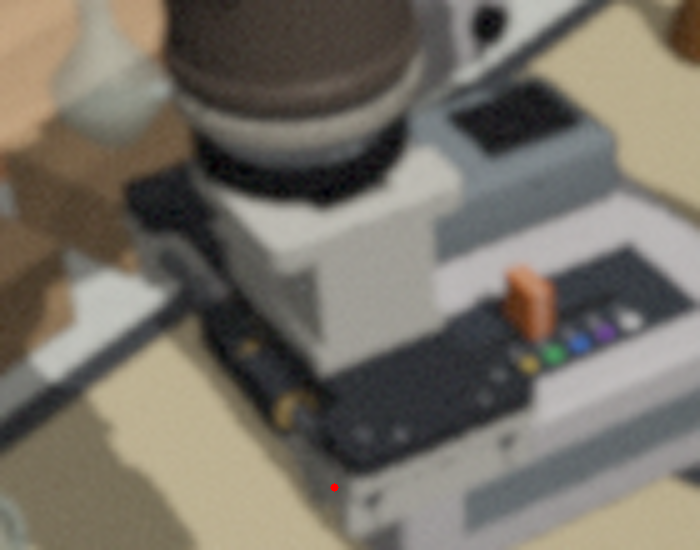

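The TCP projects just under the gripper flange, above the green button, as it should. Nothing near the gripper body is taller than 0.09 m, and the body stays above 0.11 m. Descending.

>>> step_arm(rows=[[1,0.04,0.002,-0.001,0,0,0],[1,0.08,0.002,-0.001,0,0,0],[1,0.12,0.002,-0.001,0,0,0],[1,0.145,0.002,-0.001,0,0,0],[1,0.16,0.002,-0.001,0,0,0],[1,0.174,0.002,-0.001,0,0,0],[1,0.174,0.002,-0.001,0,0,0],[1,0.174,0.002,-0.001,0,0,0]])

```text
clock: 9.37
position: [0.4587, 0.3224, 0.0609]
ee_rot: [0.289, 1.551, -0.288]
force: [-0.1, -0.1, 0.1]
width: 0.003
```

>>> step_arm(rows=[[1,0.003,0,0,0,0,0],[1,0.006,0,0,0,0,0],[1,0.006,0,0,0,0,0]])

```text
clock: 9.62
position: [0.4585, 0.3228, 0.056]
ee_rot: [0.288, 1.551, -0.287]
force: [-0.0, -0.8, 0.7]
width: 0.005
```

>>> step_arm(rows=[[1,0.002,0,0,0,0,0],[1,0.004,0,0,0,0,0],[1,0.005,0,0,0,0,0],[1,0.005,0,0,0,0,0]])

```text
clock: 9.95
position: [0.4583, 0.3227, 0.0516]
ee_rot: [0.288, 1.551, -0.288]
force: [-0.7, 0.7, 1.5]
width: 0.007
```

```bash
python3 - <<'E'
from h import *
plan([.459,.3205,.046],LX)
E
```

```text
pos [0.4583 0.3227 0.0516] local [-0.2071  0.1987] F [-0.72  0.68  1.49] w 0.007 t 9.95
frac xyz [ 0.007  -0.0023  0.0018]
turn [-0.0005  0.0002 -0.0003]
```

Contact at z ≈ 0.052. Pressing down.

>>> step_arm(rows=[[1,0.002,0,0,0,0,0],[1,0.004,0,0,0,0,0],[1,0.005,0,0,0,0,0],[1,0.005,0,0,0,0,0]])

```text
clock: 10.28
position: [0.4583, 0.3228, 0.0475]
ee_rot: [0.288, 1.551, -0.288]
force: [0.2, -0.1, 3.9]
width: 0.005
```

>>> step_arm(rows=[[1,0.002,0,0,0,0,0],[1,0.004,0,0,0,0,0],[1,0.004,0,0,0,0,0]])

```text
clock: 10.53
position: [0.4584, 0.3228, 0.046]
ee_rot: [0.288, 1.55, -0.288]
force: [-3.8, -3.6, 22.6]
width: 0.007
```

>>> step_arm(rows=[[1,0.002,0,0,0,0,0],[1,0.004,0,0,0,0,0],[1,0.004,0,0,0,0,0]])

```text
clock: 10.78
position: [0.4585, 0.323, 0.0453]
ee_rot: [0.288, 1.549, -0.288]
force: [-11.6, -12.1, 54.6]
width: 0.006
```

It bottomed out at z ≈ 0.046. The last nudge was firmer than needed (about 55 N at the fingertip). Releasing straight up now.

>>> step_arm(rows=[[1,-0.005,0,0,0,0,0],[1,-0.01,0,0,0,0,0],[1,-0.02,0,0,0,0,0],[1,-0.05,0,0,0,0,0],[1,-0.09,0,0,0,0,0],[1,-0.13,0,0,0,0,0],[1,-0.17,0,0,0,0,0],[1,-0.21,0,0,0,0,0],[1,-0.21,0,0,0,0,0]])

```text
clock: 11.53
position: [0.4599, 0.3248, 0.2151]
ee_rot: [0.293, 1.546, -0.283]
force: [0.2, 1.1, 0.1]
width: 0.006
```

>>> step_arm(rows=[[1,0,-0.04,0.03,0,0,0],[1,0,-0.08,0.06,0,0,0],[1,0,-0.12,0.09,0,0,0],[1,0,-0.16,0.12,0,0,0],[1,0,-0.2,0.13,0,0,0],[1,0,-0.24,0.13,0,0,0],[1,0,-0.28,0.13,0,0,0],[1,0,-0.32,0.13,0,0,0],[1,0,-0.36,0.13,0,0,0],[1,0,-0.4,0.13,0,0,0],[1,0,-0.4,0.13,0,0,0],[1,0,-0.4,0.13,0,0,0]])

```text
clock: 12.53
position: [0.4395, -0.0152, 0.2088]
ee_rot: [0.29, 1.552, -0.292]
force: [0.8, 1.1, 0.1]
width: 0.004
```

```bash
python3 look.py 12; python3 - <<'E'
from h import *
from cell import cams
T0=load("pics/top0.npz");S0=load("pics/side0.npz")
S=load("pics/side12.npz");T=cams.get_image("top");np.savez("pics/top12.npz",**T)
v,u=np.mgrid[0:400,0:640];uv=np.c_[u.ravel(),v.ravel()]
for n,d in(("top0",T0),("top",T),("side0",S0),("side",S)):
    P=depth(d,uv); h=hsv(d).reshape(-1,3)
    near=(abs(P[:,0]-.458)<.06)&(abs(P[:,1]-.322)<.06)
    g=near&(h[:,0]>=45)&(h[:,0]<=85)&(h[:,1]>110)&(h[:,2]>40)&(P[:,2]>.04)
    b=near&(P[:,2]>.022)&(P[:,2]<.034); print(n,"btn z",np.median(P[g][:,2]).round(4),P[g].mean(0).round(4),"box",cv2.minAreaRect(P[b][:,:2].astype(np.float32)))
x0,y0,x1,y1=300,180,360,225;h=hsv(T)[y0:y1,x0:x1]
m=(h[...,0]>=5)&(h[...,0]<=17)&(h[...,1]>150)&(h[...,2]>110)
for c,q in blobs(m,5): print("top lever",c+[x0,y0],q[4],toL(plane(T,c+[x0,y0],.118)[0]).round(4))
cv2.imwrite("pics/t12.png",T["pixels"][:,:,::-1])
a=np.hstack([cv2.resize(T["pixels"][170:230,295:375,::-1],(400,300),interpolation=cv2.INTER_CUBIC),cv2.resize(S["pixels"][170:230,290:370,::-1],(400,300),interpolation=cv2.INTER_CUBIC)])
cv2.imwrite("pics/l12.png",a)
E
```

```text
tcp [ 0.4395 -0.0152  0.2088] local [-0.1036 -0.1236] F [0.77 1.13 0.06] t 12.5333
orange [314.63 191.17] 30 local@z.1105 [-0.0539  0.0114]
top0 btn z 0.0503 [0.4602 0.3196 0.0506] box ((0.46189531683921814, 0.31967929005622864), (0.0801524966955185, 0.08156124502420425), 1.388329029083252)
top btn z 0.0506 [0.4605 0.3192 0.0507] box ((0.461877703666687, 0.31991875171661377), (0.08017463237047195, 0.08158393204212189), 1.3925107717514038)
side0 btn z 0.0506 [0.4554 0.3232 0.0494] box ((0.45773348212242126, 0.3206610679626465), (0.08009136468172073, 0.07984466105699539), 89.66251373291016)
side btn z 0.0508 [0.4557 0.3235 0.0495] box ((0.4569787383079529, 0.32114672660827637), (0.08044528216123581, 0.08150235563516617), 87.58378601074219)
top lever [327.1  191.37] 30 [-0.0483  0.0068]
```

View pics/t12.png

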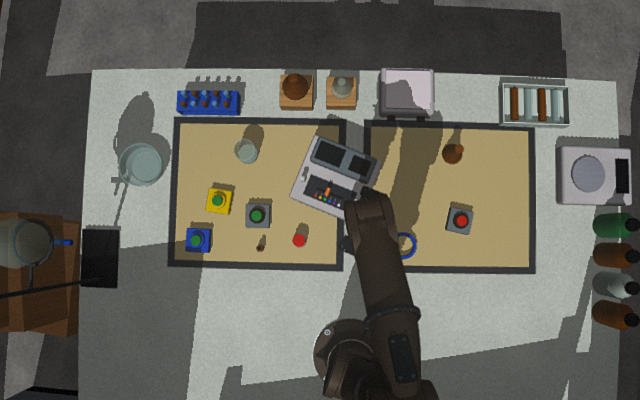

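View pics/l12.png

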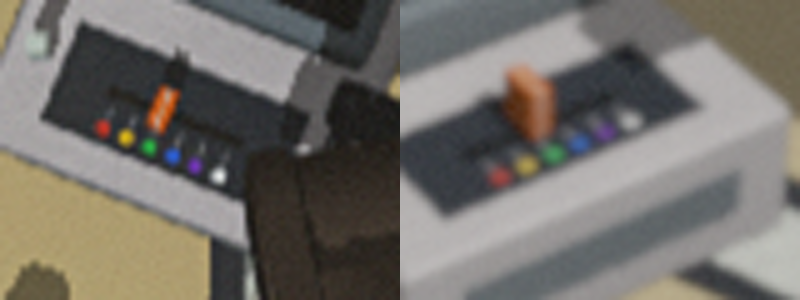

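The lever stands at the green (third) dot in both views, at local y ≈ +7 mm from the top view. The button is back up at z ≈ 0.0507, the boxes and glassware have not moved, and the arm touches nothing. Handing in.

```bash
python3 -c "
from cell import arm,status
s=status.observe();print(s['clock'],s['force'])
arm.sign_off()"
```

```text
12.6333 [ 0.62154198 -0.28269481  0.00469426]
the job is handed in; nothing more can be done
```

I pushed the lever with the shut fingertips through three clicks and left it in the third. I then pressed the green button on the grey box all the way down and released it. The job was handed in at 12.6 s.

**Lever:** Each click showed as a push of about 5 N that fell to nothing. In the final pictures the lever stands at the green (third) dot. The top view puts it at local y = +6.8 mm and the side view at +11.4 mm, against +8 mm expected. The side view had read 1 to 2 mm off at earlier places, so that spread looks like colour-blob bias. The camera frames taken during the push showed no run past the third place.

**Button:** It went down from z = 0.052 to 0.045 m. My last step pressed harder than needed, with about 55 N upward at the fingertip and about 17 N sideways. That is below the 120 N wrist limit. The 40 N limit covers the arm and gripper body, and only the fingertips were in contact. Afterwards the button measured the same height as before.

**Surroundings:** The start box is where it was, to under 1 mm in both views. Its side-view angle reads about 2° different and its top-view angle is unchanged. By eye, the red stop box and the loose items still stand in place in the last top picture. The tape roll was partly hidden by the arm there, and I did not measure these items. The robot was touching nothing at hand-in.

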